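Right the pen cup and seat it in its stand

ROBOT

A 6-joint arm with a two-finger parallel gripper is mounted at the origin on the work surface; the furniture and walls round the work are solid. World frame = base frame: x ahead of the robot, y to its left, z up, the work surface at z = 0. Lengths are in m, angles in rad, forces in N, time in s.
With the tool pointing down it reaches from about 0.35 to 0.85 m from the base axis. Payload 8.1 kg.
Tool frame: the origin (TCP) lies midway between the tips of the shut fingers; the grasp point (between the pads) lies 19 mm behind it; z points along the fingers, y is the line along which they close (so a half turn about z gives the same grasp; the last joint's range is limited). The gripper opens to 93 mm and grips with 3 to 60 N. Pads are 15 mm wide; open, the fingers measure 128 mm over their backs; the gripper's body (75 mm by 188 mm) begins 65 mm behind the grasp point.
Start: joints at [-1.353, 0.13, 1.488, -0, 1.523, -0.085], TCP at [0.179, -0.573, 0.219] pointing down, gripper open.
Joint ranges: [-2.96, 2.96], [-0.89, 2.26], [0.02, 2.5], [-1.34, 4.48], [0, 2.73], [-2.66, 2.66]. Speed limits (rad/s): [2.39, 2.39, 2.79, 3.14, 3.14, 3.14].

INTERFACE

Orientations are given as a unit quaternion [w, x, y, z].
In Python, from cell import * gives the robot as it stands. The module is installed in compiled form; this text tells all that it offers.
- The arm moves only by the tool play_rows, never from a script. Its argument "motion" is a list that holds one entry, the list of rows, each a list of 5 numbers: the opening, from 0 (shut) to 1 (fully open), then the shift along the tool's x, y, z in mm, then the turn about the tool's z in rad. A call has 1 to 12 rows; each row is the pose to reach, as a shift and turn from the pose commanded when the call began, along the tool's axes at that moment; what a row does not reach only later rows make up. A row lasts 1/12 s, in which the tool goes at most 41.7 mm and 7.16 degrees, less where a joint would pass 70% of its speed; a pose out of reach is approached as far as the arm can. A call with a gripper value outside its range is refused whole. The fingers move at their own pace and stop on an object; the grip force is fixed at half the most. Time passes only in rows, so rows that repeat a pose let the fingers close. It gives the time, the measured TCP pose, the force, the opening and the grip force at its end, in the units of the state.
- observe(): the state, without advancing time (a new reading comes with each control period).
- read_camera(name): name is "scene" or "top" or "wrist"; returns (picture, depth): 420x560x3 uint8, blue, green, red; 420x560 float32, m along the optical axis (not along the pixel's ray), 0 where there is no reading.
- camera_params(name): a dict with "fx", "fy", "cx", "cy" (pixels), "world_to_cam" (4x4, takes a point from world to camera coordinates); the wrist camera has in their place "T_tool_cam" (4x4, takes a point from camera to tool coordinates, whose origin is the TCP and whose axes are the flange's). Camera axes: x right, y up, looking along -z (the intrinsics and any distortion apply to the point x, -y, -z); pixel columns grow to the right and rows downward; lengths in m; the calibration is good to about 2 mm. The wrist camera is an equidistant fisheye: a pixel r from the principal point sees the ray r / f radians off the axis. A picture is of the moment at which its call begins: read the wrist's pose just before it. camera_params takes no time and is no camera call.
- close_job(): hands the job in; it is judged then, once.
The state is a dict: "t": time; "joint_pos": joint angles; "joint_vel": joint speeds; "joint_efforts": joint torques, N m; "eef_pos": TCP position; "ee_rot": TCP orientation; "wrist_force": force on the tool from outside, world axes, zero at the start; "torque": the same for the moment, N m; "width": finger opening in m; "gripper_force": force on a finger pad.
Only numpy, scipy, OpenCV 4.12 (cv2) and the standard library are available. Lean on these libraries where they do the work, as an engineer would, in place of code of your own. Each camera call takes 0.05 s, during which the arm holds its last target. There are 200 camera calls.

TASK

The blue pen cup has been left standing upside down on the desk. Lift it a good 5 cm clear of the desk, lay it down on its side on the bare desk and let go of it, then take it again the other way and set it right way up in the bowl of its dark metal stand, so that its domed foot sits fully home, centred and upright. Set it down gently each time rather than dropping it, and leave the stand, glue stick, stapler and highlighter where they are.

Things in the scene. Friction and masses are not known exactly. Their poses are not given: they have to be found in the camera images.
- pen_cup: Blue open cup, about 120 g, 94 mm tall, 56 mm square with bevelled corners; upside down at the start. Its flat sides (38 mm wide) face its own +-x and +-y, from 22 mm above the origin to the rim. Below is a grey domed foot, 55 mm across, rounding in to a flat underside 33 mm across. Origin: centre of that underside; z points to the open rim (down at the start). Lies steadily on a flat side, axis 28 mm up.
- cup_rim (a point): Centre of the pen cup's open rim, 94 mm from its origin along its z axis. The cup's walls are 4 mm thick.
- stand: Dark metal stand, 0.75 kg, loose on the desk: a round plate 90 mm across with a shallow cone-shaped bowl on it, rim 73 mm across outside and 65 mm inside, rim 28 mm above the desk. Origin: centre of the underside, z up.
- seat (a point): Centre of the flat floor of the stand's bowl, 11 mm above the desk, 17 mm below the bowl's rim. The floor is about 40 mm across; the sides slope outwards (54 degrees steep), so the foot slides to the middle, with 2 to 3 mm of play. Fully home, the cup's origin is at this point and its flat sides begin 5 mm above the bowl's rim.
- glue_stick: Yellow and red glue stick standing up, 24 mm across, 93 mm tall, behind the work. Origin: centre of its underside. Leave alone.
- stapler: Blue and black stapler, 132x71x46 mm, lying behind the work. Origin: centre of its underside. Leave alone.
- highlighter: Green highlighter pen lying on the desk, 116x24x15 mm, on the robot's side of the work. Origin: centre of its underside. Leave alone.

How it is judged:
By the outcome, as a careful person would: the job done as asked, in the order asked, and still so for the second after the job is handed in, with the robot touching nothing.
It also fails if it takes over 72 s, if anything falls off the work surface, if the arm or the gripper's body presses on something with over 40 N, if the wrist force passes 120 N, or if a joint passes its speed limit or range.

## Working session

There is one attempt and no reset: what is moved stays moved. The work goes in short steps, Python scripts to look and compute and a tool call to move; the robot and the scene stay as the last step left them, time stands still between calls to the robot, and variables do not carry over. Pictures are saved under pics/ and viewed, at most 10 in all, crops included, and the job is handed in when it is done.

Besides the shell and the picture viewer there is one more tool, called after "Request:" by a JSON object that holds its "api" and its "payload", one argument or row to a line. play_rows: Moves the arm, as the interface text tells. Its arguments: {"type":"object","properties":{"motion":{"type":"array"}},"required":["motion"]}

```bash
mkdir -p pics; cat > h.py <<'E'
from cell import *
import numpy as np, cv2
E
python3 - <<'E'
from h import *
a,da=read_camera("scene"); b,db=read_camera("top")
cv2.imwrite("pics/s.png",a); cv2.imwrite("pics/t.png",b)
np.savez("d.npz",a=a,da=da,b=b,db=db)
for n in("scene","top"): print(n,{k:np.round(v,3).tolist() for k,v in camera_params(n).items()})
s=observe(); print(s)
E
```

```text
scene {'fx': 494.227, 'fy': 494.227, 'cx': 282.223, 'cy': 211.517, 'world_to_cam': [[-0.969, 0.246, -0.013, 0.546], [-0.21, -0.799, 0.564, 0.003], [0.128, 0.549, 0.826, -1.277], [0.0, 0.0, 0.0, 1.0]]}
top {'fx': 529.996, 'fy': 529.996, 'cx': 284.391, 'cy': 208.382, 'world_to_cam': [[-0.042, -0.999, 0.002, -0.054], [0.973, -0.041, 0.227, -0.537], [-0.226, 0.012, 0.974, -1.122], [0.0, 0.0, 0.0, 1.0]]}
{'t': 0.1, 'joint_pos': array([-1.35338799e+00,  1.31072397e-01,  1.48913341e+00, -1.82953427e-05,
        1.52299763e+00, -8.54177299e-02]), 'joint_vel': array([ 3.98558001e-04, -1.95411449e-03, -2.96908386e-03, -6.78031276e-04,
        8.38551318e-04, -8.58998842e-05]), 'joint_efforts': array([ 2.39445042e-03, -5.61338854e+01, -4.93097234e+01,  7.70280906e-02,
        2.91183213e-02, -6.13589350e-05]), 'eef_pos': array([ 0.17882859, -0.57221139,  0.21772056]), 'ee_rot': array([-8.03038081e-04,  9.88558542e-01,  1.50835538e-01, -6.22306169e-05]), 'wrist_force': array([-0.76234394, -0.3994182 ,  0.12433191]), 'torque': array([-0.01872067,  0.02490149,  0.02013331]), 'gripper_force': 0.0, 'width': 0.0930838033049485}
```

View pics/s.png

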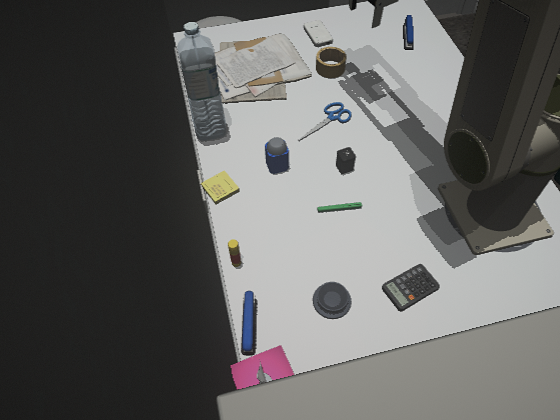

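View pics/t.png

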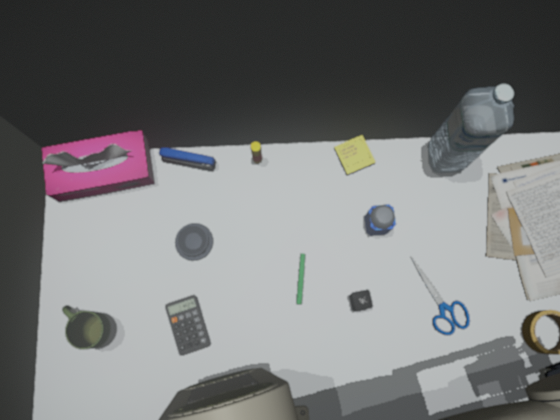

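```bash
cat >> h.py <<'E'
def cloud(name,d):
    p=camera_params(name); h,w=d.shape; u,v=np.meshgrid(np.arange(w),np.arange(h))
    P=np.stack([(u-p["cx"])/p["fx"]*d,-(v-p["cy"])/p["fy"]*d,-d],-1)
    T=np.linalg.inv(p["world_to_cam"]); return P@T[:3,:3].T+T[:3,3]
def near(P,d,c,r,z0,z1):
    return (d>0)&(np.hypot(P[...,0]-c[0],P[...,1]-c[1])<r)&(P[...,2]>z0)&(P[...,2]<z1)
def look(cams=("scene","top")):
    o={}
    for n in cams:
        a,d=read_camera(n); o[n]=(a,d,cloud(n,d))
    return o
E
python3 - <<'E'
from h import *
D=np.load("d.npz"); C={"scene":(D["a"],D["da"]),"top":(D["b"],D["db"])}
px={"scene":{"cup":(277,145),"stand":(332,297),"hl":(340,207),"glue":(234,244),"stap":(249,320),"blk":(346,158),"note":(220,187),"sciss":(315,128),"bottle":(200,80)},
"top":{"cup":(381,216),"stand":(194,242),"hl":(301,279),"glue":(256,147),"stap":(187,158),"blk":(361,300),"note":(355,155),"sciss":(425,278),"calc":(187,324),"bottle":(450,150)}}
for n,(a,d) in C.items():
    P=cloud(n,d)
    for k,(u,v) in px[n].items(): print(n,k,P[v,u].round(3))
    c=P[px[n]["cup"][1],px[n]["cup"][0]]
    hsv=cv2.cvtColor(a,cv2.COLOR_BGR2HSV)
    top=near(P,d,c,.05,.088,.1); q=P[top]; print(n,"dome",q[:,:2].min(0).round(4),q[:,:2].max(0).round(4),np.median(q,0).round(4),len(q))
    m=near(P,d,c,.06,.008,.075); q=P[m]; r=cv2.minAreaRect((q[:,:2]*1000).astype(np.float32)); print(n,"cuprect",r,len(q))
    s=P[px[n]["stand"][1],px[n]["stand"][0]]
    for z0,z1 in((.024,.034),(.003,.034)):
        q=P[near(P,d,s,.07,z0,z1)]; r=cv2.minEnclosingCircle((q[:,:2]*1000).astype(np.float32)); print(n,"stand",r,len(q),np.median(q[:,2]))
    g=near(P,d,(.5,-.1),.9,-.02,.02); print("desk z",np.median(P[g][:,2]))
E
```

```text
scene cup [ 0.505 -0.28   0.094]
scene stand [0.478 0.13  0.009]
scene hl [ 0.383 -0.102  0.013]
scene glue [ 0.671 -0.015  0.092]
scene stap [0.675 0.152 0.045]
scene blk [ 0.334 -0.216  0.063]
scene note [ 0.671 -0.245  0.014]
scene sciss [ 0.365 -0.392  0.007]
scene bottle [ 0.665 -0.426  0.225]
scene dome [ 0.4824 -0.312 ] [ 0.5257 -0.2655] [ 0.5043 -0.2858  0.0936] 171
scene cuprect ((504.25054931640625, -287.100341796875), (55.866390228271484, 58.29448699951172), 2.9706833362579346) 418
scene stand ((479.275390625, 135.72067260742188), 35.992000579833984) 229 0.027106412335883512
scene stand ((477.5993957519531, 130.09317016601562), 69.6715087890625) 1266 0.010908020011884734
desk z 0.0006951462225506244
top cup [ 0.5   -0.284  0.097]
top stand [0.476 0.134 0.006]
top hl [ 0.379 -0.108  0.019]
top glue [ 0.669 -0.019  0.095]
top stap [0.667 0.143 0.045]
top blk [ 0.325 -0.233  0.061]
top note [ 0.667 -0.251  0.017]
top sciss [ 0.371 -0.389  0.008]
top calc [0.292 0.149 0.011]
top bottle [ 0.625 -0.432  0.151]
top dome [ 0.4807 -0.3122] [ 0.5256 -0.2695] [ 0.5021 -0.2902  0.0933] 305
top cuprect ((502.6539306640625, -290.9701843261719), (56.701026916503906, 57.040931701660156), 3.0594100952148438) 310
top stand ((477.9173278808594, 135.43466186523438), 36.22095489501953) 220 0.027283255472810186
top stand ((476.115234375, 133.94361877441406), 69.78522491455078) 1321 0.010716929288219879
desk z 0.0002738280553602479
```

Request:
{"api": "play_rows", "payload": {
  "motion": [
    [[1, 36, -16, 2, -0.12], [1, 72, -32, 4, -0.24], [1, 108, -47, 6, -0.36], [1, 143, -63, 8, -0.48], [1, 179, -79, 10, -0.6], [1, 215, -95, 12, -0.72], [1, 251, -110, 14, -0.84], [1, 287, -126, 16, -0.96], [1, 323, -142, 18, -1.08], [1, 359, -158, 20, -1.2], [1, 394, -173.5, 22, -1.32], [1, 394, -173.5, 22, -1.32]]
  ]
}}

```text
t: 1.1
eef_pos: [0.507, -0.2843, 0.1956]
ee_rot: [-0.001, 0.684, 0.73, 0.001]
wrist_force: [0.4, -1.1, -0.4]
width: 0.0928
gripper_force: 0.0
```

Request:
{"api": "play_rows", "payload": {
  "motion": [
    [[1, 0, 0, 30, 0], [1, 0, 0, 60, 0], [1, 0, 0, 90, 0], [1, 0, 0, 120, 0], [1, 0, 0, 145, 0], [1, 0, 0, 153, 0], [1, 0, 0, 153, 0]]
  ]
}}

```text
t: 1.68
eef_pos: [0.5008, -0.2883, 0.0405]
ee_rot: [-0.003, 0.689, 0.725, -0.0]
wrist_force: [0.7, 1.0, 0.1]
width: 0.0928
gripper_force: 0.0
```

Request:
{"api": "play_rows", "payload": {
  "motion": [
    [[0.5, 0, 0, 0, 0], [0.5, 0, 0, 0, 0], [0.5, 0, 0, 0, 0], [0.5, 0, 0, 0, 0], [0.5, 0, 0, 0, 0], [0.5, 0, 0, 0, 0]]
  ]
}}

```text
t: 2.18
eef_pos: [0.5037, -0.2899, 0.0445]
ee_rot: [0.001, 0.688, 0.725, 0.0]
wrist_force: [-2.0, 0.4, 1.1]
width: 0.0576
gripper_force: 0.5
```

Request:
{"api": "play_rows", "payload": {
  "motion": [
    [[0.5, 0, 0, 0, 0], [0.5, 0, 0, 0, 0], [0.5, 0, 0, 0, 0]]
  ]
}}

```text
t: 2.43
eef_pos: [0.5036, -0.2899, 0.0444]
ee_rot: [0.0, 0.688, 0.725, 0.0]
wrist_force: [-2.1, 0.7, 5.2]
width: 0.0557
gripper_force: 30.0
```

Request:
{"api": "play_rows", "payload": {
  "motion": [
    [[0.5, 0, 0, -15, 0], [0.5, 0, 0, -35, 0], [0.5, 0, 0, -55, 0], [0.5, 0, 0, -75, 0], [0.5, 0, 0, -75, 0], [0.5, 0, 0, -75, 0]]
  ]
}}

```text
t: 2.93
eef_pos: [0.504, -0.2901, 0.1194]
ee_rot: [0.001, 0.688, 0.725, 0.0]
wrist_force: [-0.7, -0.5, -1.8]
width: 0.0556
gripper_force: 30.0
```

Request:
{"api": "play_rows", "payload": {
  "motion": [
    [[0.5, 25, 0, 0, 0.05], [0.5, 60, 0, 0, 0.05], [0.5, 90, 0, 20, 0.05], [0.5, 100, 0, 50, 0.05], [0.5, 100, 0, 68, 0.05], [0.5, 100, 0, 72, 0.05], [0.5, 100, 0, 74, 0.05], [0.5, 100, 0, 76, 0.05], [0.5, 100, 0, 77, 0.05], [0.5, 100, 0, 77, 0.05]]
  ]
}}

```text
t: 3.77
eef_pos: [0.496, -0.1873, 0.0428]
ee_rot: [-0.004, 0.706, 0.708, -0.0]
wrist_force: [-19.6, 16.6, 37.7]
width: 0.0562
gripper_force: 30.0
```

Request:
{"api": "play_rows", "payload": {
  "motion": [
    [[0.5, -1.5, 0, -0.5, 0], [0.5, -3, 0, -0.8, 0], [0.5, -4, 0, -1, 0], [0.5, -4, 0, -1, 0]]
  ]
}}

```text
t: 4.1
eef_pos: [0.4982, -0.1928, 0.0428]
ee_rot: [-0.001, 0.706, 0.708, 0.001]
wrist_force: [-1.9, 7.2, 13.0]
width: 0.0555
gripper_force: 30.0
```

Request:
{"api": "play_rows", "payload": {
  "motion": [
    [[0.5, -2, 0, 0, 0], [0.5, -4, 0, 0, 0], [0.5, -6, 0, 0, 0], [0.5, -8, 0, 0, 0], [0.5, -8, 0, 0, 0]]
  ]
}}

```text
t: 4.52
eef_pos: [0.4989, -0.2013, 0.0429]
ee_rot: [0.0, 0.706, 0.708, 0.001]
wrist_force: [2.0, 4.5, 10.0]
width: 0.0558
gripper_force: 30.0
```

```bash
cat >> h.py <<'E'
def axis(o=None,zmax=.2):
    """cup points from both cams (blue), PCA-free side profile in y-z"""
    o=o or look(); s=observe(); e=s["eef_pos"]; Q=[]
    for n,(a,d,P) in o.items():
        hsv=cv2.cvtColor(a,cv2.COLOR_BGR2HSV)
        m=(cv2.inRange(hsv,(105,110,40),(130,255,255))>0)&near(P,d,e,.13,.004,zmax)
        q=P[m]; Q.append(q); print(n,len(q),"min",q.min(0).round(3),"max",q.max(0).round(3))
    return o,np.vstack(Q)
E
python3 - <<'E'
from h import *
s=observe(); print(s["wrist_force"].round(1),s["eef_pos"].round(4))
o,q=axis()
cv2.imwrite("pics/c1.png",cv2.resize(o["scene"][0][100:240,200:400],None,fx=3,fy=3))
E
```

```text
[ 2.   4.5 10. ] [ 0.4989 -0.2013  0.0429]
scene 36 min [ 0.473 -0.197  0.005] max [ 0.528 -0.174  0.078]
top 4 min [ 0.488 -0.177  0.07 ] max [ 0.514 -0.175  0.074]
```

View pics/c1.png

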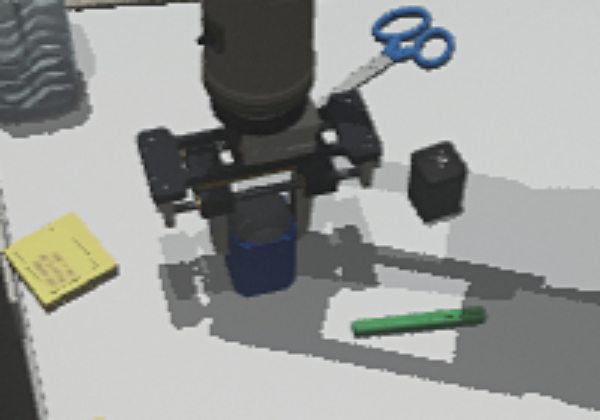

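Request:
{"api": "play_rows", "payload": {
  "motion": [
    [[0.6, 0, 0, -1, 0], [0.6, 0, 0, -1, 0], [0.6, 0, 0, -1, 0], [0.6, 0, 0, -1, 0]]
  ]
}}

```text
t: 4.95
eef_pos: [0.4976, -0.2016, 0.0428]
ee_rot: [-0.001, 0.706, 0.708, -0.0]
wrist_force: [0.4, 1.4, 0.3]
width: 0.056
gripper_force: 4.4
```

Request:
{"api": "play_rows", "payload": {
  "motion": [
    [[0.595, 0, 0, 0, 0], [0.595, 0, 0, 0, 0], [0.595, 0, 0, 0, 0]]
  ]
}}

```text
t: 5.2
eef_pos: [0.4975, -0.2017, 0.0431]
ee_rot: [-0.0, 0.706, 0.708, -0.0]
wrist_force: [0.1, 0.4, -2.1]
width: 0.0559
gripper_force: 13.8
```

Request:
{"api": "play_rows", "payload": {
  "motion": [
    [[0.68, 0, 0, 0, 0], [0.68, 0, 0, 0, 0], [0.68, -5, 0, -2.5, 0], [0.68, -10, 0, -5, 0], [0.68, -10, 0, -5, 0], [0.594, -10, 0, -5, 0], [0.594, -10, 0, -5, 0], [0.594, -10, 0, -5, 0], [0.594, -10, 0, -5, 0]]
  ]
}}

```text
t: 5.95
eef_pos: [0.498, -0.2119, 0.0486]
ee_rot: [0.0, 0.706, 0.708, -0.0]
wrist_force: [-1.3, -1.0, 1.6]
width: 0.0562
gripper_force: 15.4
```

Request:
{"api": "play_rows", "payload": {
  "motion": [
    [[0.594, 0, 0, 0.7, 0], [0.594, -3, 0, 0.5, 0], [0.594, -6, 0, 0.3, 0], [0.594, -9, 0, 0, 0], [0.594, -9, 0, 0, 0]]
  ]
}}

```text
t: 6.37
eef_pos: [0.4983, -0.2204, 0.0492]
ee_rot: [-0.0, 0.706, 0.708, 0.0]
wrist_force: [-3.4, 2.5, 7.4]
width: 0.0559
gripper_force: 16.0
```

```bash
python3 - <<'E'
from h import *
s=observe(); print(s["wrist_force"].round(1),s["eef_pos"].round(4))
o,q=axis()
E
```

```text
[-3.4  2.5  7.4] [ 0.4983 -0.2204  0.0492]
scene 38 min [ 0.475 -0.234  0.01 ] max [ 0.527 -0.176  0.083]
top 9 min [ 0.479 -0.188  0.075] max [ 0.517 -0.185  0.082]
```

Request:
{"api": "play_rows", "payload": {
  "motion": [
    [[0.594, -3, 0, 0, 0], [0.594, -6, 0, 0, 0], [0.594, -9, 0, 0, 0], [0.594, -12, 0, 0, 0], [0.594, -15, 0, 0.3, 0], [0.594, -18, 0, 0.6, 0], [0.594, -21, 0, 1, 0], [0.594, -21, 0, 1, 0]]
  ]
}}

```text
t: 7.13
eef_pos: [0.4983, -0.2423, 0.0476]
ee_rot: [0.0, 0.706, 0.708, 0.0]
wrist_force: [0.5, 2.3, 2.0]
width: 0.0561
gripper_force: 16.0
```

```bash
python3 - <<'E'
from h import *
s=observe(); print(s["wrist_force"].round(1),s["eef_pos"].round(4))
o,q=axis()
E
```

```text
[0.5 2.3 2. ] [ 0.4983 -0.2423  0.0476]
scene 439 min [ 0.475 -0.227  0.022] max [ 0.527 -0.182  0.092]
top 2 min [ 0.515 -0.215  0.086] max [ 0.519 -0.214  0.093]
```

Request:
{"api": "play_rows", "payload": {
  "motion": [
    [[0.594, -6, 0, 1.6, 0], [0.594, -12, 0, 3.3, 0], [0.594, -18, 0, 5.8, 0], [0.594, -23, 0, 8.6, 0], [0.594, -28, 0, 12, 0], [0.594, -33, 0, 15.6, 0], [0.594, -38, 0, 20, 0], [0.594, -41.6, 0, 24, 0], [0.594, -41.6, 0, 24, 0]]
  ]
}}

```text
t: 7.98
eef_pos: [0.4981, -0.2846, 0.0229]
ee_rot: [0.0, 0.707, 0.708, -0.0]
wrist_force: [2.4, -1.9, 0.3]
width: 0.0556
gripper_force: 16.6
```

```bash
cat >> h.py <<'E'
def tilt():
    s=observe(); print(s["wrist_force"].round(1),s["eef_pos"].round(4),s["width"].round(4),round(s["gripper_force"],1))
    o,q=axis(); c=np.median(q,0); q=q[np.linalg.norm(q-c,axis=1)<.04]
    n=np.linalg.svd(q-q.mean(0))[2][2]; n*=np.sign(n[2]); print("plane n",n.round(3),"at",q.mean(0).round(4)); return o,q
E
python3 -c "
from h import *
tilt()"
```

```text
Traceback (most recent call last):
  File "h.py", line 23, in tilt
    s=observe(); print(s["wrist_force"].round(1),s["eef_pos"].round(4),s["width"].round(4),round(s["gripper_force"],1))
                                                                       ^^^^^^^^^^^^^^^^
AttributeError: 'float' object has no attribute 'round'
```

```bash
sed -i 's/s\["width"\].round(4)/round(s["width"],4)/' h.py
python3 -c "
from h import *
tilt()"
```

```text
[ 2.4 -1.9  0.3] [ 0.4981 -0.2846  0.0229] 0.0556 16.6
scene 542 min [ 0.474 -0.283  0.005] max [ 0.527 -0.214  0.081]
top 193 min [ 0.475 -0.261  0.055] max [ 0.518 -0.228  0.074]
plane n [0.051 0.37  0.928] at [ 0.5    -0.248   0.0644]
```

Request:
{"api": "play_rows", "payload": {
  "motion": [
    [[0.594, -3.5, 0, 5, 0], [0.594, -6.5, 0, 10, 0], [0.594, -9, 0, 14, 0], [0.594, -11, 0, 18, 0], [0.594, -12, 0, 20, 0], [0.594, -12, 0, 20, 0]]
  ]
}}

```text
t: 8.58
eef_pos: [0.4984, -0.2964, 0.0038]
ee_rot: [0.001, 0.706, 0.708, -0.0]
wrist_force: [-0.7, -2.9, 2.9]
width: 0.0561
gripper_force: 17.2
```

```bash
python3 -c "
from h import *
tilt()"
```

```text
[-0.7 -2.9  2.9] [ 0.4984 -0.2964  0.0038] 0.0561 17.2
scene 484 min [ 0.473 -0.301  0.004] max [ 0.527 -0.23   0.064]
top 135 min [ 0.481 -0.272  0.053] max [ 0.519 -0.244  0.066]
plane n [0.054 0.062 0.997] at [ 0.5013 -0.2635  0.0573]
```

Request:
{"api": "play_rows", "payload": {
  "motion": [
    [[0.594, -0.3, 0, 1, 0], [0.594, -0.6, 0, 1.7, 0], [0.599, -0.6, 0, 1.7, 0], [0.602, -0.6, 0, 1.7, 0], [0.604, -0.6, 0, 1.7, 0], [0.607, -0.6, 0, 1.7, 0], [0.62, -0.6, 0, 1, 0], [0.66, -0.6, 0, 0.5, 0], [0.75, -0.6, 0, 0, 0], [0.75, -0.6, 0, 0, 0]]
  ]
}}

```text
t: 9.52
eef_pos: [0.4981, -0.2955, 0.0033]
ee_rot: [-0.0, 0.706, 0.708, 0.0]
wrist_force: [-0.2, 0.4, 0.0]
width: 0.0682
gripper_force: 0.0
```

```bash
python3 -c "
from h import *
tilt()"
```

```text
[-0.2  0.4  0. ] [ 0.4981 -0.2955  0.0033] 0.0682 0.0
scene 473 min [ 0.472 -0.305  0.004] max [ 0.527 -0.231  0.062]
top 125 min [ 0.482 -0.271  0.051] max [ 0.519 -0.244  0.064]
plane n [0.041 0.006 0.999] at [ 0.5007 -0.2639  0.0565]
```

Request:
{"api": "play_rows", "payload": {
  "motion": [
    [[0.75, 10, 0, -2, 0], [0.75, 24, 0, -5, 0], [0.75, 38, 0, -5.7, 0], [0.75, 48, 0, -5.7, 0], [0.75, 48, 0, -5.7, 0], [0.6, 48, 0, -5.7, 0], [0.6, 48, 0, -5.7, 0], [0.6, 48, 0, -5.7, 0], [0.6, 48, 0, -5.7, 0]]
  ]
}}

```text
t: 10.37
eef_pos: [0.4982, -0.2483, 0.0094]
ee_rot: [-0.0, 0.707, 0.708, 0.0]
wrist_force: [-0.2, 2.2, 1.4]
width: 0.0567
gripper_force: 7.1
```

Request:
{"api": "play_rows", "payload": {
  "motion": [
    [[0.6, -1, 0, -3, 0], [0.6, -3, 0, -6, 0], [0.6, -5, 0, -9, 0], [0.6, -8, 0, -12, 0], [0.6, -11, 0, -15, 0], [0.6, -14, 0, -18, 0], [0.6, -17, 0, -21, 0], [0.6, -20, 0, -24, 0], [0.6, -20, 0, -24, 0]]
  ]
}}

```text
t: 11.12
eef_pos: [0.4987, -0.2689, 0.0343]
ee_rot: [0.001, 0.707, 0.708, 0.0]
wrist_force: [0.6, -0.4, -0.3]
width: 0.056
gripper_force: 8.7
```

```bash
python3 -c "
from h import *
tilt()"
```

```text
[ 0.6 -0.4 -0.3] [ 0.4987 -0.2689  0.0343] 0.056 8.7
scene 354 min [ 0.474 -0.305  0.025] max [ 0.527 -0.252  0.087]
top 13 min [ 0.46  -0.326  0.072] max [ 0.48  -0.304  0.14 ]
plane n [ 0.008 -0.014  1.   ] at [ 0.4996 -0.2736  0.0817]
```

Request:
{"api": "play_rows", "payload": {
  "motion": [
    [[0.601, 0, 0, 0, 0], [0.601, 0, 0, 0, 0], [0.602, 0, 0, 0, 0], [0.602, 0, 0, 0, 0]]
  ]
}}

```text
t: 11.55
eef_pos: [0.4982, -0.2677, 0.0332]
ee_rot: [-0.0, 0.706, 0.708, -0.0]
wrist_force: [-0.2, -0.4, -0.9]
width: 0.0559
gripper_force: 6.9
```

```bash
python3 -c "
from h import *
tilt()"
```

```text
[-0.2 -0.4 -0.9] [ 0.4982 -0.2677  0.0332] 0.0559 6.9
scene 368 min [ 0.472 -0.305  0.025] max [ 0.53  -0.245  0.143]
top 8 min [ 0.472 -0.324  0.073] max [ 0.478 -0.321  0.08 ]
plane n [0.009 0.013 1.   ] at [ 0.4992 -0.2724  0.0798]
```

Request:
{"api": "play_rows", "payload": {
  "motion": [
    [[0.603, 0, 0, 0, 0], [0.603, 0, 0, 0, 0], [0.604, 0, 0, 0, 0], [0.604, 0, 0, 0, 0]]
  ]
}}

```text
t: 11.98
eef_pos: [0.4982, -0.2679, 0.0333]
ee_rot: [-0.0, 0.706, 0.708, -0.0]
wrist_force: [0.1, 0.5, -1.5]
width: 0.0563
gripper_force: 5.1
```

```bash
python3 -c "
from h import *
tilt()"
```

```text
[ 0.1  0.5 -1.5] [ 0.4982 -0.2679  0.0333] 0.0563 5.1
scene 360 min [ 0.472 -0.304  0.023] max [ 0.53  -0.248  0.139]
top 8 min [ 0.472 -0.324  0.068] max [ 0.478 -0.32   0.079]
plane n [-0.009  0.003  1.   ] at [ 0.499  -0.2723  0.0803]
```

Request:
{"api": "play_rows", "payload": {
  "motion": [
    [[0.605, 0, 0, 0, 0], [0.605, 0, 0, 0, 0], [0.606, 0, 0, 0, 0], [0.606, 0, 0, 0, 0]]
  ]
}}

```text
t: 12.42
eef_pos: [0.4982, -0.2679, 0.0333]
ee_rot: [-0.0, 0.706, 0.708, -0.0]
wrist_force: [0.3, 0.1, -1.5]
width: 0.0565
gripper_force: 3.5
```

```bash
python3 -c "
from h import *
tilt()"
```

```text
[ 0.3  0.1 -1.5] [ 0.4982 -0.2679  0.0333] 0.0565 3.5
scene 364 min [ 0.473 -0.303  0.025] max [ 0.53  -0.244  0.143]
top 8 min [ 0.472 -0.324  0.069] max [ 0.478 -0.321  0.076]
plane n [0.007 0.018 1.   ] at [ 0.4993 -0.2728  0.0802]
```

Request:
{"api": "play_rows", "payload": {
  "motion": [
    [[0.607, 0, 0, 0, 0], [0.607, 0, 0, 0, 0], [0.6075, 0, 0, 0, 0], [0.6075, 0, 0, 0, 0]]
  ]
}}

```text
t: 12.85
eef_pos: [0.4982, -0.2679, 0.0333]
ee_rot: [-0.0, 0.706, 0.708, -0.0]
wrist_force: [0.2, -0.4, -1.9]
width: 0.0568
gripper_force: 2.5
```

```bash
python3 -c "
from h import *
tilt()"
```

```text
[ 0.2 -0.4 -1.9] [ 0.4982 -0.2679  0.0333] 0.0568 2.5
scene 357 min [ 0.472 -0.304  0.024] max [ 0.53  -0.245  0.143]
top 8 min [ 0.472 -0.324  0.069] max [ 0.478 -0.321  0.082]
plane n [-0.026  0.026  0.999] at [ 0.4985 -0.2724  0.0801]
```

Request:
{"api": "play_rows", "payload": {
  "motion": [
    [[0.605, 0, 0, 5, 0], [0.605, 0, 0, 10, 0], [0.605, 0, 0, 15, 0], [0.606, 0, 0, 15, 0], [0.607, 0, 0, 15, 0], [0.608, 0, 0, 15, 0], [0.608, 0, 0, 15, 0], [0.6085, 0, 0, 15, 0], [0.6085, 0, 0, 15, 0]]
  ]
}}

```text
t: 13.7
eef_pos: [0.4984, -0.2681, 0.0186]
ee_rot: [0.0, 0.706, 0.708, 0.0]
wrist_force: [-0.8, 0.6, -1.4]
width: 0.0568
gripper_force: 1.8
```

```bash
python3 -c "
from h import *
tilt()"
```

```text
[-0.8  0.6 -1.4] [ 0.4984 -0.2681  0.0186] 0.0568 1.8
scene 337 min [ 0.472 -0.303  0.009] max [ 0.531 -0.245  0.147]
top 11 min [ 0.473 -0.325  0.053] max [ 0.478 -0.319  0.068]
plane n [-0.031  0.024  0.999] at [ 0.4987 -0.273   0.0654]
```

Request:
{"api": "play_rows", "payload": {
  "motion": [
    [[0.609, 0, 0, 0, 0], [0.609, 0, 0, 0, 0], [0.6095, 0, 0, 0, 0], [0.6095, 0, 0, 0, 0], [0.6095, 0, 0, 0, 0]]
  ]
}}

```text
t: 14.22
eef_pos: [0.4984, -0.268, 0.0185]
ee_rot: [0.0, 0.706, 0.708, 0.0]
wrist_force: [0.9, -0.5, -0.2]
width: 0.0569
gripper_force: 0.9
```

```bash
python3 -c "
from h import *
o,q=tilt()
cv2.imwrite('pics/c2.png',cv2.resize(o['scene'][0][100:240,200:400],None,fx=3,fy=3))"
```

```text
[ 0.9 -0.5 -0.2] [ 0.4984 -0.268   0.0185] 0.0569 0.9
scene 324 min [ 0.473 -0.309  0.005] max [ 0.53  -0.246  0.125]
top 14 min [ 0.472 -0.327  0.015] max [ 0.5   -0.253  0.058]
plane n [ 0.041 -0.163  0.986] at [ 0.4972 -0.2741  0.0122]
```

View pics/c2.png

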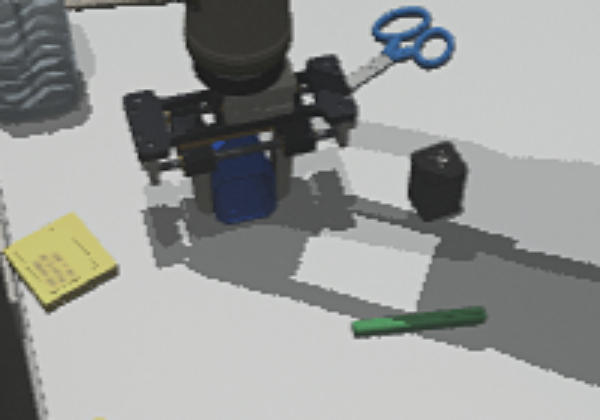

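Request:
{"api": "play_rows", "payload": {
  "motion": [
    [[0.6092, -1, 0, -2, 0], [0.6092, -2, 0, -4, 0], [0.6092, -3, 0, -6, 0], [0.6092, -4, 0, -8, 0], [0.6092, -6, 0, -10, 0], [0.6092, -8, 0, -12, 0], [0.6092, -10, 0, -14, 0], [0.6092, -10, 0, -14, 0]]
  ]
}}

```text
t: 14.98
eef_pos: [0.4985, -0.2786, 0.033]
ee_rot: [0.0, 0.707, 0.708, 0.0]
wrist_force: [0.1, 1.0, -0.2]
width: 0.0565
gripper_force: 0.9
```

```bash
python3 -c "
from h import *
o,q=tilt()
for n in ('scene','top'):
  a,d,P=o[n]; hsv=cv2.cvtColor(a,cv2.COLOR_BGR2HSV); e=observe()['eef_pos']
  m=(cv2.inRange(hsv,(105,80,20),(130,255,255))>0)&near(P,d,e,.1,.004,.15)&(np.abs(P[...,0]-e[0])<.02)
  p=P[m]; b=((p[:,1]-e[1])//.008).astype(int)
  print(n,[(int(k*8),p[b==k][:,2].min().round(3),p[b==k][:,2].max().round(3)) for k in np.unique(b)])
"
```

```text
[ 0.1  1.  -0.2] [ 0.4985 -0.2786  0.033 ] 0.0565 0.9
scene 280 min [ 0.477 -0.338  0.007] max [ 0.531 -0.247  0.143]
top 51 min [ 0.481 -0.263  0.024] max [ 0.516 -0.252  0.042]
plane n [-0.001 -0.42   0.908] at [ 0.4998 -0.2707  0.0264]
scene [(-72, np.float64(0.047), np.float64(0.047)), (-64, np.float64(0.051), np.float64(0.054)), (-56, np.float64(0.054), np.float64(0.06)), (-48, np.float64(0.009), np.float64(0.062)), (-40, np.float64(0.006), np.float64(0.025)), (-32, np.float64(0.007), np.float64(0.068)), (-24, np.float64(0.011), np.float64(0.074)), (-16, np.float64(0.015), np.float64(0.076)), (-8, np.float64(0.019), np.float64(0.081)), (0, np.float64(0.022), np.float64(0.083)), (8, np.float64(0.027), np.float64(0.084)), (16, np.float64(0.029), np.float64(0.132)), (24, np.float64(0.03), np.float64(0.039))]
top [(-64, np.float64(0.055), np.float64(0.055)), (8, np.float64(0.024), np.float64(0.034)), (16, np.float64(0.026), np.float64(0.035)), (24, np.float64(0.03), np.float64(0.042))]
```

Request:
{"api": "play_rows", "payload": {
  "motion": [
    [[0.6092, -3, 0, -2, 0], [0.6092, -6, 0, -4, 0], [0.6092, -9, 0, -6, 0], [0.6092, -12, 0, -8, 0], [0.6092, -16, 0, -10, 0], [0.6092, -20, 0, -12, 0], [0.6092, -24, 0, -14, 0], [0.6092, -28, 0, -15.5, 0], [0.6092, -32, 0, -17, 0], [0.6092, -32, 0, -17, 0]]
  ]
}}

```text
t: 15.92
eef_pos: [0.4985, -0.311, 0.0498]
ee_rot: [0.0, 0.707, 0.708, -0.0]
wrist_force: [-0.3, -0.6, -0.8]
width: 0.0564
gripper_force: 1.1
```

```bash
cat >> h.py <<'E'
def prof():
    s=observe(); e=s["eef_pos"]; o=look()
    for n in ('scene','top'):
      a,d,P=o[n]; hsv=cv2.cvtColor(a,cv2.COLOR_BGR2HSV)
      m=(cv2.inRange(hsv,(105,80,20),(130,255,255))>0)&near(P,d,e,.1,.004,.15)&(np.abs(P[...,0]-e[0])<.02)
      p=P[m]; b=((p[:,1]-e[1])//.008).astype(int)
      print(n,[(int(k*8),float(p[b==k][:,2].min().round(3)),float(p[b==k][:,2].max().round(3))) for k in np.unique(b)])
    return o
E
python3 -c "
from h import *
prof()"
```

```text
scene [(-48, 0.04, 0.048), (-40, 0.034, 0.055), (-32, 0.026, 0.061), (-24, 0.02, 0.035), (-16, 0.011, 0.075), (-8, 0.015, 0.099), (0, 0.03, 0.105), (16, 0.044, 0.047), (24, 0.053, 0.056), (32, 0.06, 0.065), (40, 0.063, 0.071)]
top [(8, 0.027, 0.043), (16, 0.037, 0.051), (24, 0.047, 0.058), (32, 0.055, 0.068), (40, 0.064, 0.066)]
```

Request:
{"api": "play_rows", "payload": {
  "motion": [
    [[0.6085, 0, 0, 2, 0], [0.6085, 0, 0, 4, 0], [0.6085, -1, 0, 5, 0], [0.6085, -3, 0, 5, 0], [0.6085, -6, 0, 4.5, 0], [0.6085, -9, 0, 4, 0], [0.6085, -12, 0, 3.5, 0], [0.6085, -16, 0, 3, 0], [0.6085, -20, 0, 3, 0], [0.6085, -20, 0, 3, 0]]
  ]
}}

```text
t: 16.85
eef_pos: [0.4984, -0.331, 0.0466]
ee_rot: [0.0, 0.707, 0.708, -0.0]
wrist_force: [0.0, 0.7, 1.0]
width: 0.0566
gripper_force: 1.8
```

```bash
python3 -c "
from h import *
o=prof()
cv2.imwrite('pics/c3.png',cv2.resize(o['scene'][0][80:220,190:390],None,fx=3,fy=3))"
```

```text
scene [(-40, 0.039, 0.041), (-32, 0.037, 0.054), (-24, 0.029, 0.07), (-16, 0.025, 0.081), (-8, 0.023, 0.101), (0, 0.029, 0.105), (8, 0.021, 0.021), (16, 0.021, 0.033), (24, 0.034, 0.049), (32, 0.049, 0.062), (40, 0.063, 0.083), (48, 0.077, 0.079)]
top [(0, 0.018, 0.024), (8, 0.014, 0.03), (16, 0.028, 0.042), (24, 0.042, 0.052), (32, 0.055, 0.068)]
```

View pics/c3.png

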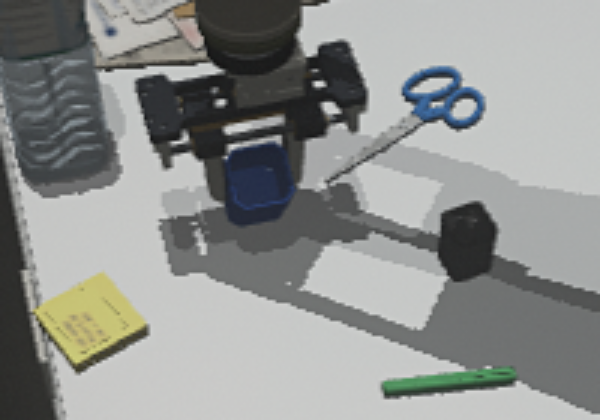

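Request:
{"api": "play_rows", "payload": {
  "motion": [
    [[0.6085, -3, 0, 0.5, 0], [0.6085, -6, 0, 0.5, 0], [0.6085, -9, 0, 0.5, 0], [0.6085, -12, 0, 0.5, 0], [0.6085, -15, 0, 0, 0], [0.6085, -18, 0, -0.5, 0], [0.6085, -21, 0, -1, 0], [0.6085, -21, 0, -1, 0]]
  ]
}}

```text
t: 17.62
eef_pos: [0.4983, -0.3516, 0.0473]
ee_rot: [0.0, 0.707, 0.708, -0.0]
wrist_force: [0.8, 0.4, -1.4]
width: 0.0566
gripper_force: 2.1
```

```bash
python3 -c "
from h import *
o=prof()"
```

```text
scene [(-32, 0.035, 0.043), (-24, 0.033, 0.061), (-16, 0.029, 0.087), (-8, 0.029, 0.106), (0, 0.036, 0.108), (16, 0.017, 0.025), (24, 0.023, 0.042), (32, 0.042, 0.066), (40, 0.062, 0.088), (48, 0.079, 0.089)]
top [(-8, 0.03, 0.039), (0, 0.024, 0.031), (8, 0.021, 0.032), (16, 0.021, 0.027)]
```

Request:
{"api": "play_rows", "payload": {
  "motion": [
    [[0.608, -3, 0, 0.5, 0], [0.608, -6, 0, 0.7, 0], [0.608, -9, 0, 0.7, 0], [0.608, -12, 0, 0.7, 0], [0.608, -15, 0, 0.7, 0], [0.608, -18, 0, 0.7, 0], [0.608, -21, 0, 0.7, 0], [0.608, -21, 0, 0.7, 0]]
  ]
}}

```text
t: 18.38
eef_pos: [0.4984, -0.3726, 0.0467]
ee_rot: [0.0, 0.707, 0.708, -0.0]
wrist_force: [-0.2, -0.5, -1.4]
width: 0.0566
gripper_force: 2.5
```

```bash
python3 -c "
from h import *
o=prof()"
```

```text
scene [(-32, 0.035, 0.047), (-24, 0.032, 0.063), (-16, 0.029, 0.085), (-8, 0.03, 0.104), (0, 0.099, 0.107), (16, 0.02, 0.028), (24, 0.023, 0.045), (32, 0.044, 0.065), (40, 0.058, 0.087), (48, 0.079, 0.088)]
top [(-16, 0.031, 0.037), (-8, 0.035, 0.036), (0, 0.024, 0.034), (8, 0.021, 0.029)]
```

Request:
{"api": "play_rows", "payload": {
  "motion": [
    [[0.608, 10, 0, 0, 0], [0.608, 25, 0, 0, 0], [0.608, 40, 0, 0, 0], [0.608, 50, 0, 1, 0], [0.608, 50, 0, 2, 0], [0.608, 49, 0, 3, 0], [0.608, 47, 0, 4, 0], [0.608, 45, 0, 5, 0], [0.608, 43, 0, 6, 0], [0.608, 41, 0, 6, 0], [0.608, 39, 0, 6, 0], [0.608, 39, 0, 6, 0]]
  ]
}}

```text
t: 19.48
eef_pos: [0.4981, -0.3334, 0.0402]
ee_rot: [-0.0, 0.707, 0.708, 0.0]
wrist_force: [0.8, -0.4, 1.7]
width: 0.0565
gripper_force: 2.9
```

```bash
python3 -c "
from h import *
o=prof()"
```

```text
scene [(-24, 0.031, 0.055), (-16, 0.029, 0.082), (-8, 0.032, 0.104), (0, 0.098, 0.104), (24, 0.022, 0.138), (32, 0.024, 0.062), (40, 0.053, 0.091), (48, 0.085, 0.094)]
top [(-8, 0.029, 0.029), (0, 0.026, 0.033), (8, 0.022, 0.032), (16, 0.018, 0.031), (24, 0.02, 0.138), (32, 0.044, 0.044)]
```

Request:
{"api": "play_rows", "payload": {
  "motion": [
    [[0.608, -1, 0, 1, 0], [0.608, -2, 0, 2, 0], [0.608, -3, 0, 3, 0], [0.608, -4, 0, 4, 0], [0.6085, -4, 0, 5, 0], [0.609, -4, 0, 5, 0], [0.6095, -4, 0, 5, 0], [0.6095, -4, 0, 5, 0]]
  ]
}}

```text
t: 20.25
eef_pos: [0.4983, -0.3368, 0.0355]
ee_rot: [-0.0, 0.706, 0.708, 0.0]
wrist_force: [-0.1, -0.9, 1.7]
width: 0.0567
gripper_force: 1.7
```

```bash
python3 -c "
from h import *
o=prof()"
```

```text
scene [(-24, 0.028, 0.051), (-16, 0.029, 0.09), (-8, 0.035, 0.095), (24, 0.024, 0.024), (32, 0.023, 0.066), (40, 0.046, 0.095), (48, 0.092, 0.092)]
top [(0, 0.025, 0.028), (8, 0.023, 0.032), (16, 0.02, 0.031), (24, 0.022, 0.027), (40, 0.09, 0.092)]
```

Request:
{"api": "play_rows", "payload": {
  "motion": [
    [[0.611, 0, 0, 0, 0], [0.613, 0, 0, 0, 0], [0.62, 0, 0, 0, 0], [0.66, 0, 0, 0, 0], [0.75, 0, 0, 0, 0], [0.75, 0, 0, 0, 0], [0.75, 0, 0, 0, 0]]
  ]
}}

```text
t: 20.93
eef_pos: [0.4983, -0.3368, 0.0355]
ee_rot: [-0.0, 0.706, 0.708, 0.0]
wrist_force: [-0.6, -1.1, 0.6]
width: 0.0693
gripper_force: 0.0
```

```bash
cat >> h.py <<'E'
def rim(c,z0=.082,z1=.105,r=.06):
    for n,(a,d,P) in look().items():
        hsv=cv2.cvtColor(a,cv2.COLOR_BGR2HSV)
        m=(cv2.inRange(hsv,(105,80,20),(130,255,255))>0)&near(P,d,c,r,z0,z1)
        q=P[m]; R=cv2.minAreaRect((q[:,:2]*1000).astype(np.float32)); A=np.c_[q[:,:2],np.ones(len(q))]
        print(n,len(q),"rect",np.round(R[0],1),np.round(R[1],1),round(R[2],1),"x",q[:,0].min().round(4),q[:,0].max().round(4),"y",q[:,1].min().round(4),q[:,1].max().round(4),"z",np.median(q[:,2]).round(4))
E
python3 -c "
from h import *
prof(); rim((.498,-.322))"
```

```text
scene [(-32, 0.041, 0.094), (-24, 0.044, 0.095), (16, 0.034, 0.092), (24, 0.019, 0.098), (32, 0.04, 0.075)]
top [(-8, 0.025, 0.03)]
scene 169 rect [ 500.4 -337.9] [60.7 54.3] 87.1 x 0.4738 0.528 y -0.3691 -0.3073 z 0.0914
top 23 rect [ 488.5 -310.3] [40.  10.5] 29.7 x 0.4737 0.5085 y -0.3248 -0.3027 z 0.0922
```

```bash
python3 -c "
from h import *
a,d=read_camera('scene'); b,_=read_camera('top')
cv2.imwrite('pics/c4.png',np.hstack([cv2.resize(a[80:200,210:330],(390,390)),cv2.resize(b[170:290,350:470],(390,390))]))"
```

```text
(no output)
```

View pics/c4.png

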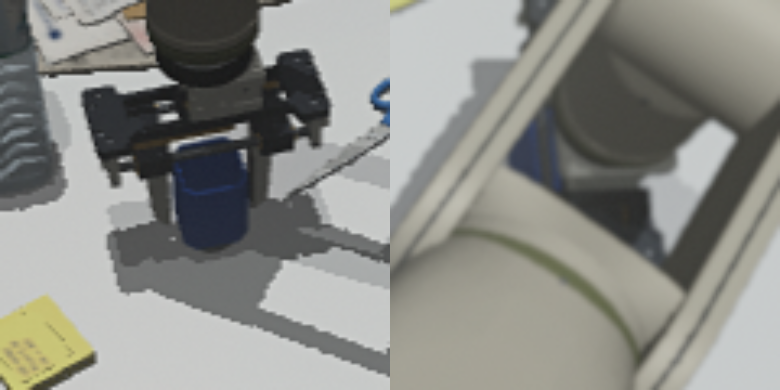

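Request:
{"api": "play_rows", "payload": {
  "motion": [
    [[0.75, 0, 1, -4, 0], [0.75, 0, 1, -8, 0], [0.75, 0, 1, -8, 0], [0.5, 0, 1, -8, 0], [0.5, 0, 1, -8, 0], [0.5, 0, 1, -8, 0], [0.5, 0, 1, -8, 0], [0.5, 0, 1, -8, 0], [0.5, 0, 1, -12, 0], [0.5, 0, 1, -30, 0], [0.5, 0, 1, -55, 0], [0.5, 0, 1, -78, 0]]
  ]
}}

```text
t: 22.23
eef_pos: [0.4987, -0.3363, 0.1137]
ee_rot: [-0.001, 0.706, 0.708, -0.0]
wrist_force: [0.8, 0.3, 0.6]
width: 0.056
gripper_force: 29.9
```

Request:
{"api": "play_rows", "payload": {
  "motion": [
    [[0.5, 20, 0, 0, 0], [0.5, 55, 0, 0, 0], [0.5, 95, 0, 0, 0], [0.5, 135, 0, 0, 0], [0.5, 175, 0, 0, 0], [0.5, 215, -2, 0, 0], [0.5, 255, -5, 0, 0], [0.5, 295, -8, 0, 0], [0.5, 335, -12, 0, 0], [0.5, 375, -16, 0, 0], [0.5, 410, -20, 0, 0], [0.5, 440, -20, 0, 0]]
  ]
}}

```text
t: 23.23
eef_pos: [0.4773, 0.1054, 0.1137]
ee_rot: [-0.0, 0.706, 0.708, 0.0]
wrist_force: [0.3, 0.1, -1.7]
width: 0.0562
gripper_force: 29.9
```

Request:
{"api": "play_rows", "payload": {
  "motion": [
    [[0.5, 20, 0, 0, 0], [0.5, 30, 0, 0, 0], [0.5, 32, 0, 0, 0], [0.5, 32, 0, 0, 0], [0.5, 32, 0, 0, 0], [0.5, 32, 0, 0, 0]]
  ]
}}

```text
t: 23.73
eef_pos: [0.4785, 0.1337, 0.1135]
ee_rot: [0.0, 0.707, 0.707, -0.0]
wrist_force: [-0.6, 0.6, -1.7]
width: 0.0561
gripper_force: 29.9
```

```bash
python3 -c "
from h import *
e=observe()['eef_pos']; print(e)
prof(); rim(e,e[2]+.035,e[2]+.075)
o=look()
for n,(a,d,P) in o.items():
  q=P[near(P,d,(.4783,.1355),.055,.002,.033)]; print(n,'stand',cv2.minEnclosingCircle((q[:,:2]*1000).astype(np.float32)),len(q), q[:,:2].min(0).round(4),q[:,:2].max(0).round(4))
a=o['scene'][0]; b=o['top'][0]
cv2.imwrite('pics/c5.png',np.hstack([cv2.resize(a[200:340,260:400],(390,390)),cv2.resize(b[170:310,130:270],(390,390))]))"
```

```text
[0.47854229 0.13370487 0.11354494]
scene [(-32, 0.096, 0.13), (-24, 0.092, 0.143), (-16, 0.092, 0.1), (-8, 0.094, 0.1), (24, 0.091, 0.15)]
top []
scene 165 rect [478.  141.5] [55.4 53.5] 71.0 x 0.453 0.5085 y 0.1079 0.1637 z 0.1615Traceback (most recent call last):
  File "<string>", line 4, in <module>
    prof(); rim(e,e[2]+.035,e[2]+.075)
            ~~~^^^^^^^^^^^^^^^^^^^^^^^
  File "h.py", line 39, in rim
    print(n,len(q),"rect",np.round(R[0],1),np.round(R[1],1),round(R[2],1),"x",q[:,0].min().round(4),q[:,0].max().round(4),"y",q[:,1].min().round(4),q[:,1].max().round(4),"z",np.median(q[:,2]).round(4))
                                                                              ~~~~~~~~~~^^
    return umr_minimum(a, axis, None, out, keepdims, initial, where)
ValueError: zero-size array to reduction operation minimum which has no identity
```

Request:
{"api": "play_rows", "payload": {
  "motion": [
    [[0.5, 0, 0, 10, 0], [0.5, 0, 0, 22, 0], [0.5, 0, 0, 34, 0], [0.5, 0, 0, 44, 0], [0.5, 0, 0, 50, 0], [0.5, 0, 0, 54, 0], [0.5, 0, 0, 56, 0], [0.5, 0, 0, 57, 0], [0.5, 0, 0, 57, 0], [0.5, 0, 0, 57, 0]]
  ]
}}

```text
t: 24.77
eef_pos: [0.4789, 0.1351, 0.0572]
ee_rot: [0.0, 0.706, 0.708, 0.0]
wrist_force: [0.6, -0.9, -0.7]
width: 0.0564
gripper_force: 29.9
```

```bash
python3 -c "
from h import *
s=observe();e=s['eef_pos']; print(e,s['torque'].round(2))
o=look()
for n,(a,d,P) in o.items():
  q=P[near(P,d,(.4783,.1355),.055,.002,.033)]; print(n,'stand',cv2.minEnclosingCircle((q[:,:2]*1000).astype(np.float32)),len(q), q[:,:2].min(0).round(4),q[:,:2].max(0).round(4))
a=o['scene'][0]; b=o['top'][0]
cv2.imwrite('pics/c5.png',np.hstack([cv2.resize(a[220:340,270:390],(390,390)),cv2.resize(b[170:310,130:270],(390,390))]))"
```

```text
[0.47886738 0.13513402 0.05715766] [-0.07 -0.08 -0.02]
scene stand ((478.1539306640625, 135.73526000976562), 54.9104118347168) 562 [0.4254 0.1044] [0.5314 0.1894]
top stand ((481.02325439453125, 118.46288299560547), 49.969512939453125) 293 [0.4315 0.0812] [0.5306 0.125 ]
```

View pics/c5.png

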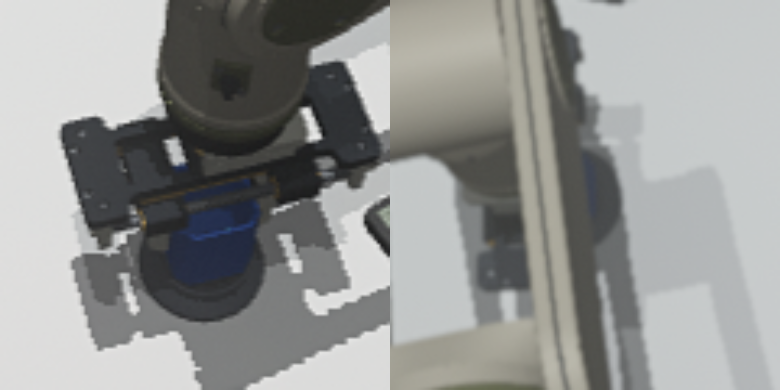

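Request:
{"api": "play_rows", "payload": {
  "motion": [
    [[0.5, -1, 0, 0.5, 0], [0.5, -1, 0, 1, 0], [0.5, -1, 0, 1.5, 0], [0.5, -1, 0, 2, 0], [0.5, -1, 0, 2, 0]]
  ]
}}

```text
t: 25.28
eef_pos: [0.4785, 0.134, 0.0546]
ee_rot: [0.0, 0.706, 0.708, 0.0]
wrist_force: [-0.9, 0.6, -1.2]
width: 0.0559
gripper_force: 29.9
```

Request:
{"api": "play_rows", "payload": {
  "motion": [
    [[0.5, 0, 0, 0.5, 0], [0.5, 0, 0, 1, 0], [0.5, 0, 0, 1, 0], [0.5, 0, 0, 1, 0]]
  ]
}}

```text
t: 25.62
eef_pos: [0.4785, 0.1341, 0.0545]
ee_rot: [-0.0, 0.706, 0.708, 0.0]
wrist_force: [-4.1, -0.3, 8.4]
width: 0.0562
gripper_force: 29.9
```

Request:
{"api": "play_rows", "payload": {
  "motion": [
    [[0.59, 0, 0, 0.3, 0], [0.6, 0, 0, 0.3, 0], [0.605, 0, 0, 0.3, 0], [0.608, 0, 0, 0.3, 0], [0.61, 0, 0, 0, 0], [0.613, 0, 0, 0, 0], [0.63, 0, 0, 0, 0], [0.7, 0, 0, 0, 0], [0.8, 0, 0, 0, 0], [0.9, 0, 0, 0, 0], [0.9, 0, 0, 0, 0]]
  ]
}}

```text
t: 26.53
eef_pos: [0.4785, 0.134, 0.0536]
ee_rot: [0.0, 0.706, 0.708, 0.0]
wrist_force: [0.1, 1.0, 0.1]
width: 0.0806
gripper_force: 0.0
```

Request:
{"api": "play_rows", "payload": {
  "motion": [
    [[0.9, 0, 0, -10, 0], [0.9, 0, 0, -30, 0], [0.9, 0, 0, -60, 0], [0.9, 0, 0, -90, 0], [0.9, 0, 0, -120, 0], [0.9, -35, 0, -140, 0], [0.9, -75, 0, -150, 0], [0.9, -115, 0, -150, 0], [0.9, -155, 0, -150, 0], [0.9, -195, 0, -150, 0], [0.9, -230, 0, -150, 0], [0.9, -230, 0, -150, 0]]
  ]
}}

```text
t: 27.53
eef_pos: [0.4786, -0.1016, 0.2047]
ee_rot: [0.001, 0.708, 0.706, -0.001]
wrist_force: [0.8, -0.0, 0.3]
width: 0.0839
gripper_force: 0.0
```

```bash
python3 -c "
from h import *
print(observe()['eef_pos'])
rim((.479,.1355),.09,.115)
o=look()
for n,(a,d,P) in o.items():
  for z0,z1 in((.003,.009),(.024,.031)):
    q=P[near(P,d,(.4783,.1355),.06,z0,z1)]; print(n,'stand',z0,cv2.minEnclosingCircle((q[:,:2]*1000).astype(np.float32)),len(q))
  hsv=cv2.cvtColor(a,cv2.COLOR_BGR2HSV)
  q=P[(cv2.inRange(hsv,(105,80,20),(130,255,255))>0)&near(P,d,(.479,.1355),.05,.101,.115)]
  print('rim plane',np.linalg.lstsq(np.c_[q[:,:2]-[.479,.1355],np.ones(len(q))],q[:,2],rcond=None)[0].round(4),len(q))
a=o['scene'][0]; b=o['top'][0]
cv2.imwrite('pics/c6.png',np.hstack([cv2.resize(a[220:340,270:390],(390,390)),cv2.resize(b[170:290,135:255],(390,390))]))"
```

```text
[ 0.47855533 -0.10158692  0.204666  ]
scene 205 rect [480.5 135. ] [57.2 55.6] 89.4 x 0.4526 0.5082 y 0.1064 0.1638 z 0.1043
top 185 rect [477.9 133.7] [54.4 55.6] 89.7 x 0.45 0.5056 y 0.1065 0.1609 z 0.1038
scene stand 0.003 ((478.279541015625, 135.75872802734375), 59.562294006347656) 339
scene stand 0.024 ((479.614990234375, 135.96173095703125), 35.40623092651367) 99
rim plane [0.0029 0.002  0.105 ] 150
top stand 0.003 ((478.3167419433594, 135.4162139892578), 59.92340850830078) 312
top stand 0.024 ((474.41619873046875, 133.6305694580078), 35.20716094970703) 94
rim plane [-0.0129 -0.0029  0.1047] 146
```

View pics/c6.png

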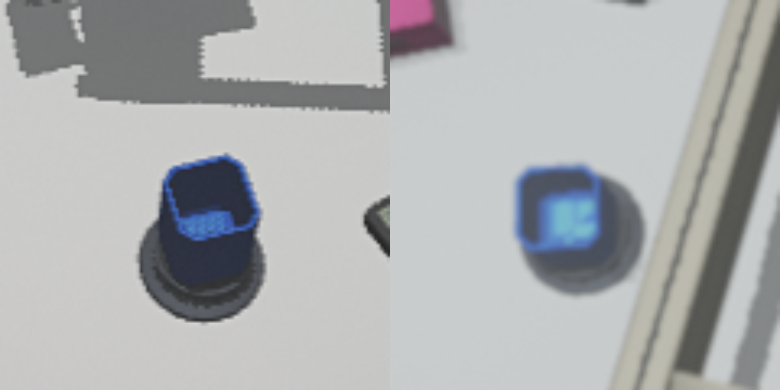

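```bash
python3 -c "
from h import *
print(close_job())"
```

```text
the job is handed in; nothing more can be done
None
```

The job is handed in after about 28 s of the 72 s allowed: the cup was lifted about 7.5 cm, laid on its side and released, then stood briefly on the desk to change grip, and set upright in the stand, where the last pictures showed it fully home, centred within about 2 mm and level to within 1°, with the stand where it was and the other objects never approached.

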